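# Crank up the field aerial

## Robot

A 6-joint arm with a two-finger parallel gripper is mounted at the origin on the work surface. World frame = base frame: x ahead of the robot, y to its left, z up, the work surface at z = 0. Lengths are in mm, angles in rad, forces in N, time in s.
With the tool pointing down it reaches from about 325 to 1000 mm from the base axis. Payload 5.1 kg.
Tool frame: the origin (TCP) lies midway between the tips of the shut fingers; the grasp point (between the pads) lies 19 mm behind it; z points along the fingers, y is the line along which they close (so a half turn about z gives the same grasp; the last joint's range is limited). The gripper opens to 85 mm and grips with 20 to 120 N. Pads are 22 mm wide; open, the fingers measure 114 mm over their backs; the gripper's body (76 mm by 85 mm) begins 54 mm behind the grasp point. The pads swing forward as they close: fully open they stand 13 mm farther back than shut.
Start: joints at [-1.359, 0.124, 1.65, -0, 1.367, -0.083], TCP at [188.824, -621.957, 231.322] pointing down, gripper open.
Joint ranges: [-2.61, 2.61], [-1.02, 2.33], [0.03, 2.71], [-1.35, 4.49], [0.32, 2.68], [-2.91, 2.91]. Speed limits (rad/s): [2.57, 2.57, 3.14, 3.14, 3.14, 3.14].

## Interface

Orientations are given as a rotation vector (axis times angle).
In Python, from bench import bot gives the robot as it stands. The module is installed in compiled form; this text tells all that it offers. Calls block until the motion is done:
- bot.movep(position, orientation): joint-space move of the TCP to a pose.
- bot.move_linear(position, orientation=None, speed=150, f_stop=None): straight line of the TCP; orientation=None keeps the orientation; speed is the mean speed in mm/s. With f_stop (N) it stops when the force on the tool has changed by that much, and returns True; else False.
- bot.move_joints(angles): joint-space move.
- bot.move_gripper(opening, grip_force=None): finger opening in mm; grip_force is the grip in N (None keeps the last); returns when the fingers have stopped.
- bot.pause(seconds).
- bot.ik(position, orientation): joint angles nearest the present ones, or None.
- bot.snapshot(name): name is "scene" or "top" or "wrist"; returns a dict with "color" (420x560x3 uint8, red, green, blue), "range_z" (420x560 float32, mm along the optical axis (not along the pixel's ray), 0 where there is no reading), "fovy" (degrees; the focal length in pixels is half the picture's height over the tangent of half this angle, whatever the lens; pixels are square), "cx", "cy" (the principal point, pixels), "cam_to_world" (4x4, takes a point from camera to world coordinates); the wrist camera has in their place "T_tool_cam" (4x4, takes a point from camera to tool coordinates, whose origin is the TCP and whose axes are the flange's). Camera axes: x right, y up, looking along -z (the intrinsics and any distortion apply to the point x, -y, -z); pixel columns grow to the right and rows downward; lengths in mm; the calibration is good to about 2 mm. A picture is of the moment at which its call begins: read the wrist's pose just before it.
A pose or a line that the arm cannot do raises bot.MotionError and nothing moves.
- bot.sign_off(): hands the job in; it is judged then, once.
Readings, each from a call of its own:
- bot.read_t(): time.
- bot.read_q(): joint angles.
- bot.read_joint_velocities(): joint speeds.
- bot.read_effort(): joint torques, N m.
- bot.read_position(): TCP position.
- bot.read_eef_rot(): TCP orientation.
- bot.read_force(): force on the tool from outside, world axes, zero at the start.
- bot.read_torque(): the same for the moment, N m.
- bot.read_grip_width(): finger opening in mm.
- bot.read_grip_force(): force on a finger pad.
Only numpy, scipy, OpenCV 4.12 (cv2) and the standard library are available. Lean on these libraries where they do the work, as an engineer would, in place of code of your own. Each camera call takes 0.05 s, during which the arm holds its last target. There are 200 camera calls.

## Task

Get the crank-up aerial ready: draw the deep square cap straight up off the mast and set it down upright, mouth down, in the shallow metal tray, without dropping it; only then wind the handwheel clockwise, a full turn and a little more, until it stops and the aerial is all the way up. Let go of everything, and leave the other things on the desk as they are.

Things in the scene. Friction and masses are not known exactly. Their poses are not given: they have to be found in the camera images.
- unit: crank-up aerial unit, bolted to the desk: grey metal base 180 (x) by 300 (y) by 60 mm high, a square mast on its -y half, a handwheel on a sloping pedestal on its +y half. Origin on the desk 95 mm in +y from the mast's axis. Its y axis runs from mast to wheel, x points to the far side, away from the operator, z up
- mast_foot (a point): on the mast's axis, on top of its 75 mm square plinth, 75 mm above the desk. Here stands the mast: a square aluminium tube 40 mm wide and 58 mm tall (open top 133 mm above the desk), sides parallel to the unit's
- lamp_edge (a point): middle of the lower front edge of a lamp bar above the far part of the wheel, 298 mm above the desk: bar 165 mm long along the unit's y, 14 mm deep towards +x, on a 10 mm square upright at its +y end. It blocks a gripper that comes straight down on the knob at the wheel's far side; one tilted along the wheel's axis clears it
- wheel_hub (a point): centre of the handwheel, at (-10, 75, 135 mm) in the unit's frame; does not turn (axes are the unit's). The wheel's axis leans 30 degrees from vertical towards the operator: direction (-0.5, 0, 0.866) in the unit's frame. The aluminium wheel is 152 mm across, with a round rim 12 mm thick and three spokes
- knob_mid (a point): middle of the handwheel's black round knob, 22 mm thick and 50 mm long, which stands square on the wheel's face (along its leaning axis), 55 mm from that axis; this point is 25 mm below the knob's end and 34 mm above the wheel's centre along the axis. The knob spins freely on its own pin, so a grip on it need not turn with the wheel
- wheel (a joint): angle of the handwheel, rad, growing as it is wound clockwise (seen looking down on its face). At 0 the knob is at the wheel's highest point, on the far side (unit's +x); at 1.57 it is on the mast's side (-y). Starts at 0.1 to 1.5; hard stop at 8.0 (aerial all the way up). Steady friction of 0.2 N m (4 N at the knob); stays where it is left. Each rad lifts the aerial 10 mm
- aerial_top (a point): top of the aerial, a black rod 16 mm thick with a 21 mm steel collar at its end, inside the mast tube; hidden below the cap at the start (up to 17 mm above the tube's top), 82 mm above the tube's top when fully wound up
- cap_mid (a point): centre (half-way up) of the loose cap: plain white square plastic tube, closed top with a black pad, mouth down, 49 mm square outside, 43 inside, 90 tall, about 0.13 kg; z up along it. It starts over the mast, rim on the plinth, covering all 58 mm of the tube, sides parallel to the unit's; it must rise 60 mm to come free. Standing in the tray this point is 49 mm above the desk
- tray_in (a point): centre of the inner floor of the shallow aluminium tray, 140 (x) by 120 (y) by 22 mm high, walls 4 mm, floor 4 mm thick, fixed to the desk; it stands left or right of the unit
- charger: bystander: black handset in a desk charger, 85 by 75 mm, 162 mm high, origin under its centre; stands on the side of the unit where the tray is not
- mug: bystander: white mug, 80 mm across, 92 mm high, origin under its centre
- stapler: bystander: black stapler, 130 by 34 by 47 mm, origin under its centre
- tape: bystander: roll of pale tape lying flat, 70 mm across, 19 mm high, origin under its centre
- battery: bystander: black battery pack, 95 by 58 by 34 mm, origin under its centre
- mic: bystander: black hand microphone lying on its back, 60 by 50 by 28 mm, origin under its centre
Things that resemble listed ones, but are neither listed nor needed, are in the scene too. What is shaped like the part that bears cap_mid but blue or yellow is not meant.

How it is judged:
By the outcome, as a careful person would: the job done as asked, in the order asked, and still so for the second after the job is handed in, with the robot touching nothing.
It also fails if it takes over 72 s, if anything falls off the work surface, if the arm or the gripper's body presses on something with over 40 N, if the wrist force passes 120 N, or if a joint passes its speed limit or range.

## Working session

There is one attempt and no reset: what is moved stays moved. The work goes in short steps, each a Python script; the robot and the scene stay as the last script left them, time stands still between calls to the robot, and variables do not carry over. Pictures are saved under pics/ and viewed, at most 10 in all, crops included, and the job is handed in when it is done.

```bash
mkdir -p pics; python3 - <<'E'
from bench import bot
import cv2,numpy as np,pickle
d={}
for n in("scene","top","wrist"):
    s=bot.snapshot(n);d[n]=s
    cv2.imwrite(f"pics/{n}0.png",s["color"][:,:,::-1])
    print(n,{k:(v if k not in("color","range_z") else None) for k,v in s.items()}, (s["range_z"]>0).mean())
pickle.dump(d,open("s0.pkl","wb"))
c=np.hstack([d["scene"]["color"],d["top"]["color"]])
print(bot.read_t())
E
```

```text
scene {'color': None, 'range_z': None, 'fovy': 50.65345369443906, 'cx': 273.1313308750197, 'cy': 205.16617254144586, 'cam_to_world': array([[ 7.33633175e-01, -5.31575177e-01,  4.23332252e-01,
         9.54126671e+02],
       [ 6.79480648e-01,  5.65210286e-01, -4.67806991e-01,
        -4.60693543e+02],
       [ 9.40284104e-03,  6.30844801e-01,  7.75852063e-01,
         9.96001515e+02],
       [ 0.00000000e+00,  0.00000000e+00,  0.00000000e+00,
         1.00000000e+00]])} 0.9958460884353741
top {'color': None, 'range_z': None, 'fovy': 57.688153695991, 'cx': 270.8553848147637, 'cy': 212.4225139072608, 'cam_to_world': array([[-2.49695117e-02,  9.94648699e-01, -1.00252123e-01,
         4.17955888e+02],
       [-9.99627978e-01, -2.37412883e-02,  1.34259599e-02,
         1.14872648e+01],
       [ 1.09739990e-02,  1.00550067e-01,  9.94871477e-01,
         1.28032104e+03],
       [ 0.00000000e+00,  0.00000000e+00,  0.00000000e+00,
         1.00000000e+00]])} 0.9959353741496598
wrist {'color': None, 'range_z': None, 'fovy': 71.52988097870008, 'cx': 275.24448018310585, 'cy': 205.1806289655836, 'T_tool_cam': array([[ 5.05820524e-04,  9.47389186e-01,  3.20083543e-01,
         8.21454069e+01],
       [ 9.99999759e-01, -6.31738054e-04,  2.89553774e-04,
         8.79752983e-01],
       [ 4.76529069e-04,  3.20083320e-01, -9.47389277e-01,
        -1.41697667e+02],
       [ 0.00000000e+00,  0.00000000e+00,  0.00000000e+00,
         1.00000000e+00]])} 0.9954974489795918
0.15
```

View pics/scene0.png

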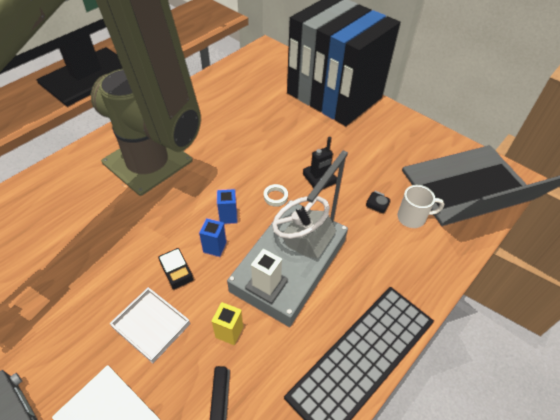

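View pics/top0.png

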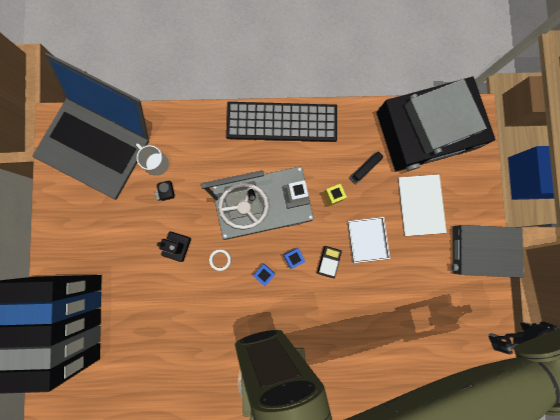

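The scene picture shows the white cap on the mast at (266,265), the wheel with its black knob at (303,215), and the tray at (150,323). In the top picture these are at about (298,190), (250,196) and (369,240). The blue and yellow caps are lookalikes. Next I'll measure positions.

```bash
cat > h.py <<'E'
import numpy as np,cv2
def rays(s,uv):
    f=s["color"].shape[0]/2/np.tan(np.radians(s["fovy"]/2))
    uv=np.asarray(uv,float).reshape(-1,2)
    d=np.c_[(uv[:,0]-s["cx"])/f,-(uv[:,1]-s["cy"])/f,-np.ones(len(uv))]
    T=s["cam_to_world"]; return T[:3,3],d@T[:3,:3].T
def plane(s,uv,z):
    o,d=rays(s,uv); return o+d*((z-o[2])/d[:,2])[:,None]
def cloud(s):
    h,w=s["range_z"].shape; v,u=np.mgrid[:h,:w]
    o,d=rays(s,np.c_[u.ravel(),v.ravel()])
    return (o+d*s["range_z"].reshape(-1,1)).reshape(h,w,3)
def rect(xy):
    (c,wh,a)=cv2.minAreaRect(np.asarray(xy,np.float32)); return np.round(c,1),np.round(wh,1),round(a,1)
E
python3 - <<'E'
import pickle,numpy as np,cv2
from h import *
d=pickle.load(open("s0.pkl","rb"))
def big(m):
    n,l,st,_=cv2.connectedComponentsWithStats(m.astype(np.uint8)); return l==1+np.argmax(st[1:,4])
for n,(cu,cv_),(tu,tv) in(("scene",(266,265),(150,323)),("top",(298,190),(369,240))):
    s=d[n];P=cloud(s);z=P[...,2];h,w=z.shape;v,u=np.mgrid[:h,:w]
    near=lambda cu,cv_,r:(abs(u-cu)<r)&(abs(v-cv_)<r)
    m=big(near(cu,cv_,25)&(z>155)&(z<175))
    uv=np.c_[u[m],v[m]]; print(n,"cap top z",np.median(z[m]),"rect",rect(plane(s,uv,165)[:,:2]),"depth mean",P[m].mean(0).round(1))
    hsv=cv2.cvtColor(s["color"],cv2.COLOR_RGB2HSV)
    dark=big(m&(hsv[...,2]<80)); print(" pad",rect(plane(s,np.c_[u[dark],v[dark]],165)[:,:2]))
    # base top
    b=big(near(*((290,265) if n=="scene" else (265,203)),75)&(z>54)&(z<66)&(hsv[...,1]<90))
    print(" base",rect(plane(s,np.c_[u[b],v[b]],60)[:,:2]),np.median(z[b]))
    t=big(near(tu,tv,45)&(hsv[...,1]<60)&(hsv[...,2]>90)); print(" tray",rect(plane(s,np.c_[u[t],v[t]],16)[:,:2]),np.percentile(z[t],[5,50,95]))
    # knob: dark, above 140
    k=near(*((305,215) if n=="scene" else (250,196)),22)&(hsv[...,2]<70)&(z>140)&(z<235)
    k=big(k);print(" knob",k.sum(),P[k].mean(0).round(1),np.percentile(P[k],[5,95],axis=0).round(1).tolist(),u[k].mean(),v[k].mean())
    print(" desk z",np.median(z[near(*((200,290) if n=="scene" else (330,300)),8)]))
    L=(z>280)&(z<330)&(P[...,0]>400)&(abs(P[...,1])<300); L=big(L)
    print(" lamp",rect(P[L][:,:2]),np.percentile(P[L],[2,98],axis=0).round(0).tolist())
E
python3 - <<'E'
import cv2,numpy as np
a=cv2.imread("pics/scene0.png")[130:310,200:380];b=cv2.imread("pics/top0.png")[150:260,190:320]
cv2.imwrite("pics/crop1.png",np.hstack([cv2.resize(a,(400,400),interpolation=2),cv2.resize(b,(390,330),interpolation=2)[:].copy() if 0 else cv2.copyMakeBorder(cv2.resize(b,(390,330),interpolation=2),0,70,0,0,0)]))
E
```

```text
scene cap top z 163.16380238485004 rect (array([600.2, -88.5]), array([51.7, 53.2]), 10.1) depth mean [599.5 -87.9 162.9]
 pad (array([596.9, -86.3]), array([24.6, 23.2]), 12.7)
 base (array([579.7,  19.2]), array([179.2, 300.1]), 10.9) 58.166918557419194
 tray (array([ 449.7, -326.3]), array([148.2, 122.4]), 5.2) [-0.7533728   2.81802449 20.29999098]
 knob 125 [588.3  47.3 192. ] [[576.9, 41.4, 175.0], [599.3, 55.2, 207.6]] 303.36 216.328
 desk z -1.7625061105929944
 lamp (array([606.7,  96.3]), array([ 14.7, 167.8]), 10.8) [[589.0, 15.0, 301.0], [627.0, 173.0, 312.0]]
top cap top z 164.51566811603175 rect (array([595.7, -84.7]), array([50.3, 50. ]), 10.7) depth mean [596.  -84.8 164.4]
 pad (array([597. , -86.3]), array([27. , 26.2]), 10.1)
 base (array([574.8,  22.3]), array([178.5, 298.3]), 11.1) 59.63740831049677
 tray (array([ 447.8, -326.7]), array([139.2, 124.9]), 5.3) [-0.36630668  4.22893457 22.43483047]
 knob 52 [583.2  52.4 198.3] [[564.9, 43.7, 177.8], [597.6, 60.9, 210.8]] 251.0 193.3846153846154
 desk z -0.26012022756958686
 lamp (array([604.9,  97.3]), array([ 15.1, 164.6]), 10.6) [[585.0, 19.0, 302.0], [623.0, 174.0, 315.0]]
```

View pics/crop1.png

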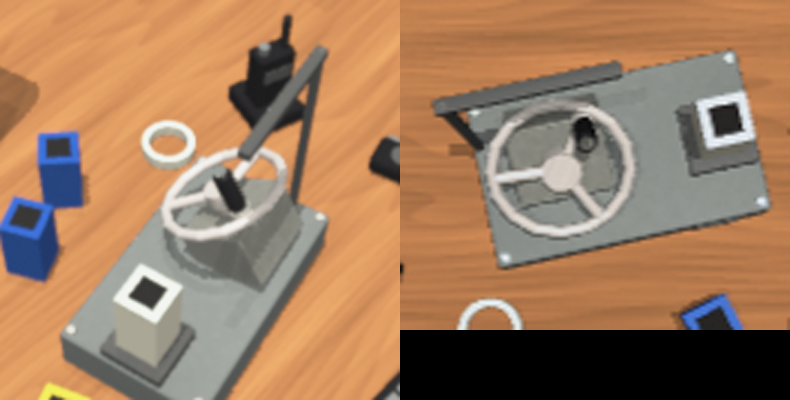

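Crop: the cap is seen squarely in both views and its pad agrees to within 1 mm. The knob end is at crop (230,180) left and (583,125) right, so the wheel starts near 0.6 rad. Next: check IK and take one wrist view above the unit.

```bash
cat >> h.py <<'E'
from scipy.spatial.transform import Rotation as Ro
YAW=np.radians(10.8); CAP=np.array([597.,-86.3,0])
U=Ro.from_euler("z",YAW).as_matrix()
def org(): return CAP+U@[0,95,0]
A=U@[-.5,0,.866]; E1=U@[.866,0,.5]; YU=U@[0,1,0]
def hub(): return org()+U@[-10,75,135]
def knob(th,h=34): return hub()+h*A+55*(np.cos(th)*E1-np.sin(th)*YU)
def rot(x,z):
    z=z/np.linalg.norm(z); x=x-z*(x@z); x/=np.linalg.norm(x)
    return Ro.from_matrix(np.c_[x,np.cross(z,x),z]).as_rotvec()
E
python3 - <<'E'
from bench import bot
from h import *
import pickle
d=pickle.load(open("s0.pkl","rb"))
print("R0",Ro.from_rotvec(bot.read_eef_rot()).as_matrix().round(2).tolist())
print("org",org(),"hub",hub(),"hub from top view",plane(d["top"],[[243.5,207.3]],135), "knob.6",knob(.6))
def proj(s,p):
    T=np.linalg.inv(s["cam_to_world"]);q=T[:3,:3]@p+T[:3,3];f=210/np.tan(np.radians(s["fovy"]/2));return (s["cx"]+f*q[0]/-q[2],s["cy"]-f*q[1]/-q[2])
for th in(.4,.6,.8): print(th,[np.round(proj(d[n],knob(th)),1) for n in("scene","top")])
print("hub proj",[np.round(proj(d[n],hub()),1) for n in("scene","top")])
dn=np.array([0,0,-1.])
for nm,x in(("+x",U[:,0]),("-x",-U[:,0]),("+y",YU),("-y",-YU)):
    r=rot(x,dn); 
    print("cap",nm,[None if q is None else np.round(q,2).tolist() for q in(bot.ik(CAP+[0,0,121],r),bot.ik([449,-326,50],r))])
for nm,x in(("+e",E1),("-e",-E1),("+y",YU),("-y",-YU)):
    r=rot(x,-A)
    print("knob",nm,[None if q is None else np.round(q,2).tolist() for q in(bot.ik(knob(t)-A*17,r) for t in(0,1.57,3.14,4.7))])
r=rot(U[:,0],dn); p=CAP+U@[-20,60,330]
bot.movep(p,r); P,R=bot.read_position(),bot.read_eef_rot(); s=bot.snapshot("wrist")
T=np.eye(4);T[:3,:3]=Ro.from_rotvec(R).as_matrix();T[:3,3]=P
s["cam_to_world"]=T@s["T_tool_cam"];pickle.dump(s,open("w1.pkl","wb"));cv2.imwrite("pics/w1.png",s["color"][:,:,::-1]);print(bot.read_t(),P)
E
```

```text
R0 [[0.96, 0.29, -0.0], [0.29, -0.96, 0.0], [0.0, -0.0, -1.0]]
org [579.19877511   7.01728882   0.        ] hub [555.32230401  78.81501948 135.        ] hub from top view [[550.88970828  78.26396241 135.        ]] knob.6 [583.05704458  52.49037374 187.14072941]
0.4 [array([306.8, 212.5]), array([247.5, 193. ])]
0.6 [array([303. , 215.1]), array([251.1, 194. ])]
0.8 [array([298.8, 217.3]), array([254.4, 195.6])]
hub proj [array([300. , 215.9]), array([243.3, 205.8])]
cap +x [[-0.23, 0.11, 1.85, 0.0, 1.17, 1.15], [-0.72, 0.1, 2.0, 0.0, 1.04, 0.66]]
cap -x [[-0.23, 0.11, 1.85, 0.0, 1.17, -1.99], [-0.72, 0.1, 2.0, 0.0, 1.04, -2.48]]
cap +y [[-0.23, 0.11, 1.85, -0.0, 1.17, -0.42], [-0.72, 0.1, 2.0, -0.0, 1.04, -0.91]]
cap -y [[-0.23, 0.11, 1.85, -0.0, 1.17, 2.72], [-0.72, 0.1, 2.0, -0.0, 1.04, 2.23]]
knob +e [[0.01, -0.23, 2.15, 0.13, 0.71, 1.32], [-0.13, -0.3, 2.25, 0.25, 0.71, 1.1], [-0.03, -0.42, 2.39, 0.18, 0.67, 1.24], [0.13, -0.32, 2.27, 0.05, 0.67, 1.48]]
knob -e [[0.01, -0.23, 2.15, 0.13, 0.71, -1.82], [-0.13, -0.3, 2.25, 0.25, 0.71, -2.04], [-0.03, -0.42, 2.39, 0.18, 0.67, -1.9], [0.13, -0.32, 2.27, 0.05, 0.67, -1.66]]
knob +y [[0.01, -0.23, 2.15, 0.13, 0.71, -0.25], [-0.13, -0.3, 2.25, 0.25, 0.71, -0.47], [-0.03, -0.42, 2.39, 0.18, 0.67, -0.33], [0.13, -0.32, 2.27, 0.05, 0.67, -0.09]]
knob -y [[0.01, -0.23, 2.15, 0.13, 0.71, 2.89], [-0.13, -0.3, 2.25, 0.25, 0.71, 2.67], [-0.03, -0.42, 2.39, 0.18, 0.67, 2.81], None]
2.7083 [566.09152076 -31.83978488 329.7901192 ]
```

View pics/w1.png

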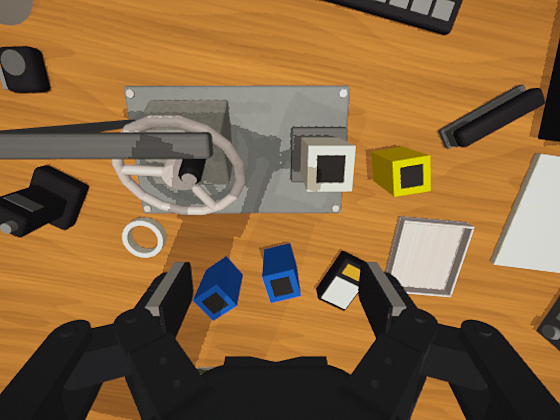

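The wrist view shows the cap pad at (331,168), the tray spanning (388–473, 216–298), the knob end at (190,178), the lamp bar's front edge at y≈157, and the stapler and mic off to the sides. I'll use this view to refine the positions.

```bash
python3 - <<'E'
import pickle
from h import *
s=pickle.load(open("w1.pkl","rb"));hsv=cv2.cvtColor(s["color"],cv2.COLOR_RGB2HSV);P=cloud(s);z=P[...,2]
h,w=z.shape;v,u=np.mgrid[:h,:w]
def box(a,b,c,d):return (u>a)&(u<b)&(v>c)&(v<d)
def pts(m):return np.c_[u[m],v[m]]
m=box(310,352,148,188)&(hsv[...,2]<70);print("pad",rect(plane(s,pts(m),165)[:,:2]))
m=box(300,358,130,200)&(z>157)&(z<172);print("captop",rect(plane(s,pts(m),165)[:,:2]),np.median(z[m]))
m=box(375,485,205,305)&(z>14)&(z<30);print("tray rim",rect(plane(s,pts(m),22)[:,:2]),np.median(z[m]))
b=box(120,352,80,215)&(z>54)&(z<66);print("base",rect(plane(s,pts(b),60)[:,:2]))
print("knob end pix->",plane(s,[[190,178]],knob(.6,59)[2]),"pred end",knob(.6,59))
# wheel rim: points near hub plane
q=(P-hub());a=q@A;r=np.linalg.norm(q-a[...,None]*A,axis=-1)
k=(abs(a)<14)&(r>55)&(r<95);Q=P[k]-hub();x=Q@E1;y=Q@YU
c=np.linalg.lstsq(np.c_[2*x,2*y,np.ones(len(x))],x*x+y*y,rcond=None)[0];print("wheel circle offs e1,y",c[:2],np.sqrt(c[2]+c[0]**2+c[1]**2),k.sum(),"a",np.median(a[k]))
L=(z>285)&(z<330);print("lamp z",np.median(z[L]),"min unit x",np.percentile((P[L]-org())@U[:,0],[2,98]),np.percentile((P[L]-org())@YU,[2,98]))
d=pickle.load(open("s0.pkl","rb"))
for n in("scene","top"):
    t=d[n];Pt=cloud(t);q=Pt-hub();a=q@A;e=q@E1;y=q@YU;rr=np.hypot(e,y);k=(abs(a)<14)&(rr>55)&(rr<95);x,y=e[k],y[k]
    c=np.linalg.lstsq(np.c_[2*x,2*y,np.ones(len(x))],x*x+y*y,rcond=None)[0];print(n,"wheel",c[:2],k.sum(),np.median(a[k]))
    uvz=Pt[...,2];T=(np.hypot(Pt[...,0]-449,Pt[...,1]+326)<110)&(uvz>14)&(uvz<30);vv,uu=np.nonzero(T);print(" rim",rect(plane(t,np.c_[uu,vv],22)[:,:2]))
E
```

```text
pad (array([596.5, -86.6]), array([28. , 28.6]), 13.1)
captop (array([596.6, -86.4]), array([49.6, 49.6]), 10.8) 164.3782733672357
tray rim (array([ 448.8, -324.7]), array([142.1, 122.9]), 5.4) 19.984101762981965
base (array([575.7,  20.6]), array([177.1, 297. ]), 10.8)
knob end pix-> [[571.09141918  48.28646198 208.79072941]] pred end [570.77845395  50.14810731 208.79072941]
wheel circle offs e1,y [ 2.66614864 -1.11782064] 68.8857120846851 3228 a 4.623446240911357
lamp z 311.05627582712543 min unit x [34.75226596 48.49045313] [  0.33187245 111.08400872]
scene wheel [ 2.79586628 -1.88795134] 699 2.267160432890787
 rim (array([ 449.8, -301.3]), array([142.8, 171.8]), 5.2)
top wheel [1.14395275 0.93190657] 583 4.764848907977375
 rim (array([ 446.1, -307.7]), array([139.7, 155.1]), 5.3)
```

```bash
sed -i 's/^YAW.*/YAW=np.radians(10.8); CAP=np.array([596.7,-86.4,0])/' h.py; python3 - <<'E'
from bench import bot
from h import *
r=rot(U[:,0],np.array([0,0,-1.]))
F=lambda:(np.round(bot.read_force(),1).tolist(),round(bot.read_t(),2))
bot.movep(CAP+[0,0,240],r)
print("down",bot.move_linear(CAP+[0,0,121],speed=120,f_stop=12),F())
bot.move_gripper(40,grip_force=40);print(bot.read_grip_width(),bot.read_grip_force(),F())
print("up",bot.move_linear(CAP+[0,0,146],speed=60,f_stop=30),F())
print("up",bot.move_linear(CAP+[0,0,231],speed=90,f_stop=30),F(),bot.read_grip_width())
s=bot.snapshot("scene");cv2.imwrite("pics/s2.png",cv2.resize(s["color"][120:330,130:410,::-1],None,fx=2,fy=2))
E
```

```text
down False ([-0.1, -0.5, 0.5], 4.37)
48.482150255798516 41.66726443916559 ([0.5, 1.0, 2.6], 4.79)
up False ([0.1, 0.6, -1.2], 5.36)
up False ([0.1, 0.6, -1.3], 6.45) 48.730015189064176
```

View pics/s2.png

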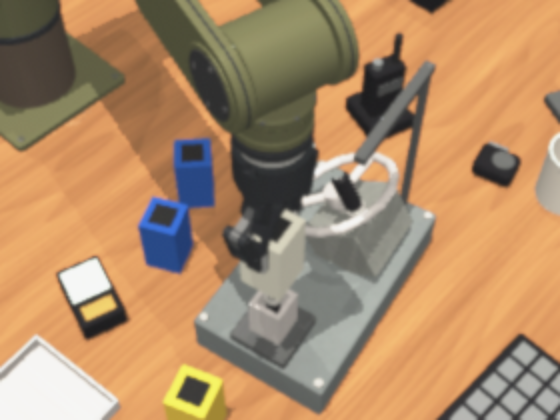

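The cap is in the gripper at (275,255), clear above the mast tube, which shows at (275,312). Now the tray.

```bash
python3 - <<'E'
from bench import bot
from h import *
F=lambda:(np.round(bot.read_force(),1).tolist(),np.round(bot.read_position(),1).tolist(),round(bot.read_t(),2))
r=rot(U[:,0],np.array([0,0,-1.]))
T=np.array([449,-325.5,0])
bot.move_linear(T+[0,0,231],speed=200)
print(bot.move_linear(T+[0,0,65],speed=120,f_stop=15),F())
print(bot.move_linear(T+[0,0,46],speed=20,f_stop=5),F())
bot.move_gripper(62);print(F())
bot.move_gripper(85)
bot.move_linear(T+[0,0,200],speed=150);print(F())
s=bot.snapshot("scene");cv2.imwrite("pics/s3.png",cv2.resize(s["color"][120:400,60:410,::-1],None,fx=2,fy=2))
E
```

```text
False ([-0.1, -0.9, -0.3], [449.6, -326.0, 66.0], 9.59)
True ([-0.5, 0.5, 4.3], [448.9, -325.4, 50.8], 10.29)
([-0.1, -0.4, -0.6], [447.9, -324.5, 49.4], 10.57)
([-0.3, 0.2, 0.0], [448.4, -325.0, 198.6], 12.08)
```

View pics/s3.png

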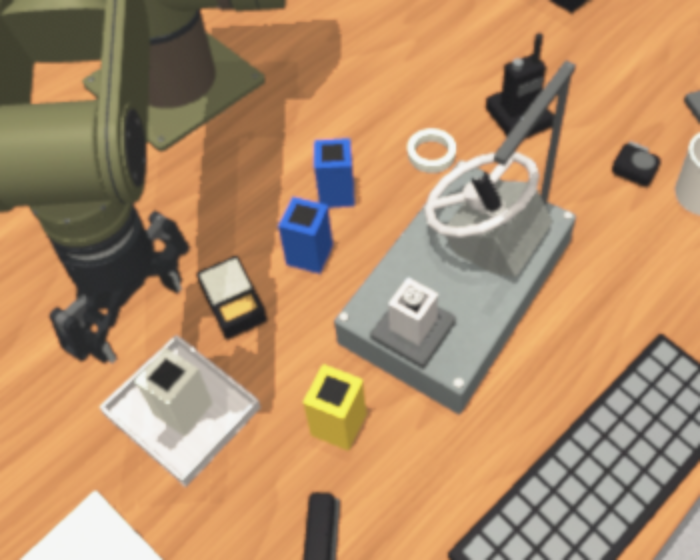

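The cap stands upright in the tray at (172,390) and nothing else has moved. Now I'll grip the knob along the wheel's axis and wind the first part.

```bash
cat >> h.py <<'E'
RK=rot(-E1,-A); TH0=0.62
def comp(bot,th):
    f=np.array(bot.read_force()); rad=np.cos(th)*E1-np.sin(th)*YU; tan=-np.sin(th)*E1-np.cos(th)*YU
    return [round(float(f@k),1) for k in(rad,tan,A)]
def wind(bot,a,b,de,dy,step=np.radians(15),speed=100,fs=35):
    n=int(np.ceil((b-a)/step)); 
    for th in np.linspace(a,b,n+1)[1:]:
        hit=bot.move_linear(knob(th,17)+de*E1+dy*YU,speed=speed,f_stop=fs)
        p=np.array(bot.read_position())-hub(); act=np.arctan2(-(p@YU)+dy,p@E1-de)
        print(round(th,2),round(act,2),comp(bot,th),round(bot.read_t(),2),hit)
        if hit: break
E
python3 - <<'E'
from bench import bot
from h import *
bot.move_linear([448,-325,290],speed=200)
bot.movep(knob(TH0,130),RK)
print(bot.read_t(),bot.move_linear(knob(TH0,17),speed=100,f_stop=12),comp(bot,TH0))
bot.move_gripper(15,grip_force=60);print(bot.read_grip_width(),comp(bot,TH0),bot.read_t())
wind(bot,TH0,TH0+1.05,0,0,fs=25)
s=bot.snapshot("scene");cv2.imwrite("pics/s4.png",cv2.resize(s["color"][100:310,180:460,::-1],None,fx=2,fy=2))
E
```

```text
14.9333 False [0.5, 0.2, 1.1]
20.68766646927023 [-2.8, 0.7, 6.3] 16.825
0.83 0.83 [-2.5, 1.3, 6.9] 17.09 False
1.04 1.05 [-3.4, 1.2, 8.5] 17.36 False
1.25 1.26 [-3.8, 2.8, 8.6] 17.62 False
1.46 1.47 [-2.7, 3.7, 9.9] 17.89 False
1.67 1.68 [-3.7, 3.1, 7.6] 18.16 False
```

View pics/s4.png

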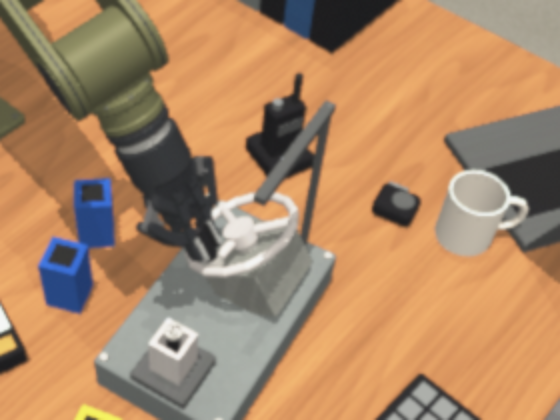

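The gripper holds the knob (20.7 mm) and the wheel has turned to the mast side, with the fingers at (205,235) and small forces. I'll wind on to the stop.

```bash
python3 - <<'E'
from bench import bot
from h import *
wind(bot,TH0+1.05,7.7,0,0,fs=30)
print(bot.read_grip_width())
wind(bot,7.7,8.25,0,0,step=.07,speed=40,fs=22)
print(bot.read_grip_width(),comp(bot,8.0))
s=bot.snapshot("scene");cv2.imwrite("pics/s5.png",cv2.resize(s["color"][100:310,180:460,::-1],None,fx=2,fy=2))
E
```

```text
1.92 1.93 [-3.6, 3.1, 6.0] 18.5 False
2.17 2.18 [-3.1, 2.9, 6.0] 18.79 False
2.42 2.42 [-2.5, 1.5, 4.8] 19.08 False
2.68 2.67 [0.1, 1.0, 6.9] 19.38 False
2.93 2.92 [2.1, 0.7, 8.4] 19.67 False
3.18 -3.1 [0.3, 1.9, 9.9] 19.96 False
3.43 -2.85 [1.9, 1.2, 9.4] 20.25 False
3.68 -2.6 [3.6, 1.6, 10.7] 20.54 False
3.93 -2.34 [3.9, 2.3, 9.4] 20.83 False
4.18 -2.09 [4.0, 2.1, 7.8] 21.12 False
4.43 -1.83 [5.2, 2.6, 5.2] 21.42 False
4.69 -1.57 [5.2, 2.8, 4.3] 21.71 False
4.94 -1.32 [5.4, 1.1, 3.2] 22.0 False
5.19 -1.08 [4.5, 1.4, 5.3] 22.29 False
5.44 -0.83 [3.7, 0.9, 5.1] 22.58 False
5.69 -0.58 [2.5, 0.4, 5.8] 22.88 False
5.94 -0.33 [2.2, 0.2, 7.5] 23.17 False
6.19 -0.07 [1.3, 1.4, 6.7] 23.46 False
6.44 0.18 [0.1, 1.3, 8.2] 23.75 False
6.7 0.43 [-1.3, 1.5, 10.3] 24.04 False
6.95 0.69 [-0.5, 2.0, 11.0] 24.33 False
7.2 0.94 [-1.8, 2.6, 13.8] 24.62 False
7.45 1.19 [-2.5, 3.1, 14.3] 24.92 False
7.7 1.45 [-3.7, 3.6, 14.5] 25.21 False
20.443308118191894
7.77 1.5 [-4.8, 0.1, 11.1] 25.46 False
7.84 1.56 [-4.6, 0.4, 10.0] 25.71 False
7.91 1.63 [-4.3, -1.0, 8.7] 25.96 False
7.98 1.7 [-4.6, -1.4, 8.4] 26.21 False
8.04 1.72 [-6.6, -10.3, -5.0] 26.46 False
8.11 1.72 [-9.8, -22.3, -22.4] 26.71 False
8.18 1.73 [-13.6, -34.2, -40.4] 26.96 False
8.25 1.74 [-16.2, -42.5, -52.5] 27.21 False
20.309797542919068 [-5.2, -45.2, -52.5]
```

View pics/s5.png

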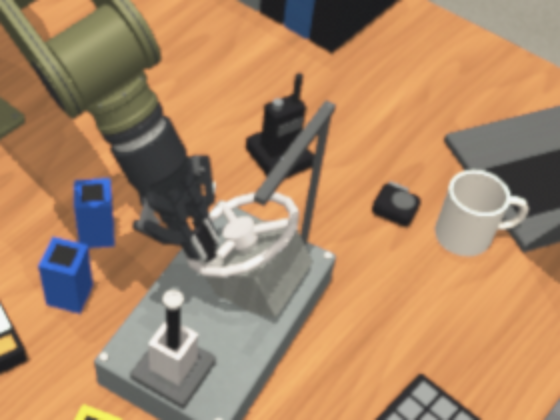

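The stop was met at 8.0, where the force rose sharply. The aerial stands up out of the mast at (174,298). I'll ease off, release, retreat and check.

```bash
python3 - <<'E'
from bench import bot
from h import *
bot.move_linear(knob(8.03,17),speed=30);print(comp(bot,8.0))
bot.move_gripper(60);print(comp(bot,8.0))
bot.move_linear(knob(8.03,150),speed=120);print(comp(bot,8.0))
p=np.array(bot.read_position());bot.move_linear(p+[-60,0,40],speed=150)
bot.move_joints([1.2]+list(bot.read_q())[1:]) 
s=bot.snapshot("scene");t=bot.snapshot("top");print(bot.read_t())
hs=cloud(s);k=(np.hypot(hs[...,0]-CAP[0],hs[...,1]-CAP[1])<14)&(hs[...,2]>140);print("aerial top",hs[k][:,2].max())
cv2.imwrite("pics/s6.png",np.hstack([s["color"][110:400,60:440,::-1],t["color"][110:400,130:450,::-1]]))
q=cloud(t)-hub();hv=cv2.cvtColor(t["color"],cv2.COLOR_RGB2HSV)[...,2]
a=q@A;e=q@E1;y=q@YU;m=(a>25)&(a<70)&(np.hypot(e,y)<75)&(hv<70);print("knob angle",np.arctan2(-y[m].mean(),e[m].mean()),m.sum())
E
```

```text
[-4.8, -3.5, 8.1]
[0.3, -0.1, -0.0]
[0.6, -0.1, -0.4]
32.225
aerial top 216.41655142141462
knob angle 1.5787650253855439 42
```

View pics/s6.png

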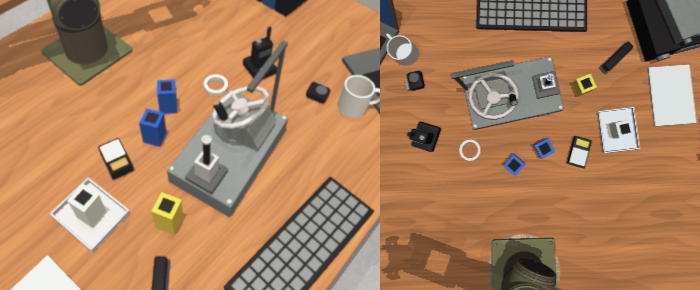

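The aerial top measures 216 mm (215 expected), the cap stands in the tray at (88,208), and the bystanders have not moved. The arm is clear of everything.

```bash
python3 -c "
from bench import bot
print(bot.sign_off())"
```

```text
the job is handed in; nothing more can be done
None
```

The cap stands upright, mouth down, in the tray; the wheel was then wound clockwise to its stop with the aerial fully up; everything is released, nothing else was disturbed, and the job was handed in at about 32 s.

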